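# Slide the bearing pan off the heater onto its outline

### The arm

A 7-joint arm with a two-finger parallel gripper is mounted at the origin on the work surface. World frame = base frame: x ahead of the robot, y to its left, z up, the work surface at z = 0. Lengths are in mm, angles in rad, forces in N, time in s.
With the tool pointing down it reaches from about 350 to 900 mm from the base axis. Payload 7.2 kg.
Tool frame: the origin (TCP) lies on the centre line of the jaws, within the pads' length; the fingertips stand 22 mm ahead of it and the grasp point (between the pads) lies 3 mm ahead of it (env.tip_reach is the distance from the TCP to the fingertips, in mm); z points along the fingers, y is the direction in which the jaws open and shut (so a half turn about z gives the same grasp; the last joint's range is limited). The gripper opens to 88 mm and grips with 3 to 60 N. Pads are 20 mm wide; open, the fingers measure 115 mm over their backs; the gripper's body (75 mm by 178 mm) begins 61 mm behind the grasp point.
Start: joints at [1.281, 0.411, -0.013, 1.596, 0.006, 1.134, -0.082], TCP at [137.479, -609.696, 206.653] pointing down, gripper open.
Joint ranges: [-2.95, 2.95], [-0.29, 1.99], [-1.47, 1.44], [0.14, 2.54], [-1.03, 4.17], [0.13, 1.85], [-2.86, 2.86]. Speed limits (rad/s): [2.39, 2.39, 3.01, 3.01, 3.14, 3.14, 3.14].

### API

Orientations are given as a rotation vector (axis times angle).
In Python, from plant import env, vision, workorder, models gives the robot as it stands. The module is installed in compiled form; this text tells all that it offers.
- The arm moves only by the tool play_rows, never from a script. Its argument "deltas" is a list of rows, each an object with "travel": the shift along the tool's x, y, z in m, a list of three; "turn": the turn, a rotation vector about the tool's x, y, z in degrees, a list of three. In form: [{"travel": [tx, ty, tz], "turn": [ax, ay, az]}, ...]. A call has 1 to 20 rows; each row is the pose to reach, as a shift and turn from the pose measured when the call began, along the tool's axes at that moment; what a row does not reach only later rows make up. A row lasts 1/10 s, in which the tool goes at most 50 mm and 8.59 degrees, less where a joint would pass 70% of its speed; a pose out of reach is approached as far as the arm can. A call with a gripper value outside its range is refused whole. "fingers" is the finger opening in m, from 0 to 0.0878, set as the call begins (left out, the last holds). The fingers move at their own pace and stop on an object; the grip force is fixed at half the most. Time passes only in rows, so rows that repeat a pose let the fingers close. It gives the time, the measured TCP pose, the force and the opening at its end, in the units of the state.
- env.observe(): the state, without advancing time (a new reading comes with each control period).
- vision.get_image(name): name is "scene" or "top"; returns a dict with "frame" (384x512x3 uint8, blue, green, red), "depth" (384x512 float32, mm along the optical axis (not along the pixel's ray), 0 where there is no reading), "intrinsics" (3x3 intrinsics, pixels), "R" (3x3) and "t" (3): a world point X has camera coordinates R X + t. Camera axes: x right, y down, z forward; pixel columns grow to the right and rows downward; lengths in mm; the calibration is good to about 2 mm. A picture is of the moment at which its call begins.
- workorder.sign_off(): hands the job in, once; it reports no verdict.
Trained networks look in the newest picture that a camera, given by its name, has taken for a name from the list of things; names that differ only in an ending like _2 or _b are one class to them, and where a whole thing is asked for, a point or a joint stands for the part that bears it (a point fixed in the world has none). Each returns a list of dicts, best first, with "p" (0 to 1); they miss things now and then, are a little off and sometimes report something else, mostly with a low value. They report only what shows in the picture. A call takes as long as a camera call. They do not tell look-alikes from the thing itself.
- models.trace(camera, thing): "mask" (384x512 bool, what is visible of it) and "bbox" ([left, top, width, height] in pixels, round what is visible of it).
The state is a dict: "clock": time; "joint_pos": joint angles; "dq": joint speeds; "joint_efforts": joint torques, N m; "position": TCP position; "tool_rot": TCP orientation; "contact_force": force on the tool from outside, world axes, zero at the start; "wrist_torque": the same for the moment, N m; "grip_width": opening from 0.0 (shut) to 1.0 (fully open).
Only numpy, scipy, OpenCV 4.12 (cv2) and the standard library are available. Lean on these libraries where they do the work, as an engineer would, in place of code of your own. Each camera call takes 0.05 s, during which the arm holds its last target. There are 200 camera calls.

### The job

The drawer of the low steel cabinet has been left open over the pan's parking place: push it fully home. Then, without lifting or tipping it, slide the pan with the bearing in it by its handle off the round heater and along the bench into its painted outline, its round part centred in the circle and its handle along the tongue. Leave everything else standing where it is, and let go of the pan.

Things in the scene. Friction and masses are not known exactly. Their poses are not given: they have to be found in the camera images.
- pan: Small round steel pan with one straight dark handle, loose, about 0.55 kg; 96 mm across the rim, 84 mm across the foot, 55 mm high, wall 3 mm, floor 4 mm. Origin: centre of its underside, z up; the handle runs along its own -x. It starts on the heater.
- pan_grip (a point): Point to grip on the pan's handle: on the middle line of the handle, 88 mm from the pan's axis, 54 mm above its underside. The handle is a bar 16 mm wide and 14 mm thick, running from 48 to 160 mm from the pan's axis, its top 61 mm and its underside 47 mm above the bench; the space under it is free.
- pan_handle_end (a point): Point on the middle line of the handle near its free end (small black dot on top), 150 mm from the pan's axis along -x.
- bearing: Plain steel ring (ball bearing), 48 mm outside, 22 mm bore, 14 mm high, lying loose on the pan's floor. Origin: centre of its underside.
- park: Parking outline painted on the bench in a black line 6 mm wide: a circle of 116 mm with a tongue 26 mm wide for the handle. Origin: centre of the circle on the bench; the tongue runs along its own -x to 170 mm from the centre. Flat, no height.
- park_handle (a point): Point on the middle line of the outline's tongue, 150 mm from the circle's centre: the handle-end point must come over it.
- heater: Round dark heating element flush with the bench, 150 mm across, with concentric rings. Origin: its centre. Flat, no height.
- cab_front (a point): Low grey steel cabinet, fixed, 240 deep (x) by 240 wide (y) by 115 mm high, with one drawer in its front face. This point: bottom middle of its front (drawer) face, at bench height; its x axis points back into the cabinet, away from the drawer's opening direction. The cabinet stands behind the parking outline.
- cab_drawer0 (a joint): How far the cabinet's drawer is open, in m: 0 is fully home (closed), up to 0.165 is open towards the robot (-x of cab_front). It stays where it is left; slight friction.
- cab_drawer0_handle (a point): Middle of the drawer's handle, a round steel bar about 10 mm thick and 120 mm long across the drawer (along y of cab_front), 35 mm in front of the drawer's front panel and about 77 mm above the bench. The panel is 234 mm wide and reaches from about 14 to 102 mm above the bench.
- ctrl_front (a point): Heater's control box, fixed, grey with two black knobs and a dial, 240 deep (x) by 220 wide (y) by 110 mm high; its knobs stand 16 mm out of its front face. This point: bottom middle of the front face, at bench height; its x axis points back into the box. It stands behind the heater.
- sleeve: Bystander: dark steel drill sleeve standing on end on the bench between the heater and the outline, 40 mm across the foot, 32 mm across the top, 90 mm high. Origin: centre of its underside.
- block: Bystander: steel setup block lying flat, 50 (x) by 75 (y) by 20 mm high. Origin: centre of its underside.
- socket: Bystander: steel socket standing on end close beside the sleeve, 36 mm across, 22 mm high. Origin: centre of its underside.
- jar: Bystander: glass jar with steel lid between the cabinet and the control box, 48 mm across, 80 mm high. Origin: centre of its underside.
- oilcan: Bystander: small brass oil can, 60 mm across the foot, narrowing to a spout, 98 mm high. Origin: centre of its underside.
- wrench: Bystander: wrench lying flat near the robot, 160 mm long along its own x. Origin: middle of its underside.
- screwdriver: Bystander: screwdriver lying flat, 190 mm long along its own x, up to 30 mm thick. Origin: middle of its underside.
Not all that is in view belongs to the job. Leave any purple look-alike of the pan alone. What is shaped like the bearing but green is not meant.

How it is judged (in metres and radians):
On the way, in this order (a step that is already met when the one before it is completed fails the run):
1. the drawer is fully home (value of joint cab_drawer0 below 0.004 m), for 0.2 s.
2. the pan is in its outline (horizontal distance between pan and park below 0.012 m and horizontal distance between pan_handle_end and park_handle below 0.022 m), for 0.2 s.
At the end, for the whole second after the job is handed in: The drawer is home (within 4 mm); the pan stands at rest and level on the bench, its centre within 12 mm of the outline's centre and its handle-end point within 22 mm of the tongue's point; the bearing lies in the pan (all of step 2 and value of joint cab_drawer0 below 0.004 m and height (world z) of pan below 0.004 m and angle between pan's own z axis and vertical below 0.06 rad and linear speed of pan below 0.01 m/s and horizontal distance between bearing and pan below 0.03 m); the robot touches nothing.
It fails at once if the pan is lifted more than 8 mm off the bench (height (world z) of pan above 0.008 m).
It fails at once if the pan is tipped by more than 9 degrees (angle between pan's own z axis and vertical above 0.157 rad).
It fails at once if a bystander is moved more than 20 mm or knocked over (distance of any of sleeve, block, socket, jar, oilcan, wrench, screwdriver from where it was at the start of the episode above 0.02 m or angle between any of sleeve, jar, oilcan's own z axis and vertical above 0.5 rad).
It also fails if it takes over 61 s, if anything falls off the work surface, if the arm or the gripper's body presses on something with over 40 N, if the wrist force passes 120 N, or if a joint passes its speed limit or range.

## Working session

There is one attempt and no reset: what is moved stays moved. The work goes in short steps, Python scripts to look and compute and a tool call to move; the robot and the scene stay as the last step left them, time stands still between calls to the robot, and variables do not carry over. Pictures are saved under pics/ and viewed, about 8 in all and at most 12, crops included, and the job is handed in when it is done.

Besides the shell and the picture viewer there is one more tool, called after "Emit:" by a JSON object that holds its "method" and its "body", one argument or row to a line. play_rows: Moves the arm, as the interface text tells. Its arguments: {"type":"object","properties":{"deltas":{"type":"array"},"fingers":{"type":"number"}},"required":["deltas"]}

```bash
mkdir -p pics; cat > h.py <<'E'
import numpy as np, cv2
from scipy.spatial.transform import Rotation as Rot
from plant import env, vision, workorder, models
def cloud(im):
    K,R,t,d=np.array(im["intrinsics"]),np.array(im["R"]),np.array(im["t"]).ravel(),im["depth"]
    v,u=np.indices(d.shape)
    c=np.stack([(u-K[0,2])/K[0,0]*d,(v-K[1,2])/K[1,1]*d,d],-1)
    P=(c-t)@R; P[d<=0]=np.nan
    return P
E
python3 - <<'E'
from h import *
s=env.observe(); print({k:np.round(s[k],3) for k in s})
ims={}
for n in("scene","top"):
    im=vision.get_image(n); ims[n]=im; cv2.imwrite(f"pics/{n}0.png",im["frame"])
    P=cloud(im); np.save(f"{n}0.npy",P)
    for th in "pan bearing park heater cab_drawer0 cab_drawer0_handle cab_front ctrl_front sleeve block socket jar oilcan wrench screwdriver".split():
        try: r=models.trace(n,th)
        except Exception as e: print(th,e); continue
        for q in r[:2]:
            p=P[q["mask"]]; p=p[~np.isnan(p[:,0])]
            if len(p): print(n,th,round(q["p"],2),q["bbox"],len(p),np.median(p,0).round(),np.percentile(p,3,0).round(),np.percentile(p,97,0).round())
E
```

```text
{'clock': np.float64(0.0), 'joint_pos': array([ 1.281,  0.412, -0.013,  1.597,  0.006,  1.134, -0.082]), 'dq': array([ 0.002, -0.001, -0.   ,  0.   , -0.001,  0.001,  0.001]), 'joint_efforts': array([-0.0000e+00, -5.8796e+01,  6.4100e-01, -2.9108e+01, -5.4000e-02,
        1.8000e-02,  0.0000e+00]), 'position': array([ 137.314, -609.178,  205.795]), 'tool_rot': array([-3.121, -0.347,  0.   ]), 'contact_force': array([ 0.276, -0.268,  0.621]), 'wrist_torque': array([-0.   , -0.004, -0.012]), 'grip_width': np.float64(0.998)}
scene pan 0.91 [368.9, 188.3, 76.8, 45.6] 1596 [208. 268.  35.] [148. 213.  -1.] [239. 396.  61.]
scene pan 0.77 [272.1, 253.5, 88.5, 52.9] 1823 [521. 221.  37.] [433. 166.   1.] [593. 295.  61.]
scene bearing 0.87 [348.1, 294.7, 21.3, 23.2] 375 [500. 346.  12.] [479. 326.  -1.] [520. 367.  15.]
scene bearing 0.61 [281.8, 272.9, 21.3, 15.4] 228 [542. 209.  16.] [525. 192.   8.] [565. 231.  19.]
scene park 0.58 [194.1, 173.6, 23.9, 24.2] 40 [ 430. -213.   -1.] [ 380. -227.   -4.] [ 492. -186.    1.]
scene heater 0.89 [262.7, 267.9, 63.7, 48.8] 1463 [578. 241.  -1.] [
[... 2980 characters left out ...]
top sleeve 0.49 [256.4, 155.7, 6.6, 18.0] 173 [555. -14.  89.] [546. -30.  21.] [574.   0.  94.]
top sleeve 0.22 [146.9, 153.1, 50.7, 61.7] 932 [542. 234.  32.] [431. 170.   3.] [590. 291.  64.]
top block 0.67 [361.0, 191.3, 29.2, 19.4] 467 [ 445. -358.   22.] [ 423. -394.   11.] [ 469. -322.   25.]
top jar 0.79 [242.7, 99.0, 15.5, 26.4] 311 [704.   8.  79.] [691. -12.  16.] [731.  28.  85.]
top oilcan 0.69 [107.8, 140.1, 23.5, 25.3] 410 [602. 374.  52.] [580. 353.  16.] [631. 405.  86.]
top wrench 0.9 [124.3, 221.7, 51.5, 24.0] 344 [372. 314.   9.] [343. 237.   2.] [403. 367.  13.]
top screwdriver 0.92 [383.5, 120.6, 6.5, 61.9] 279 [ 551. -388.   25.] [ 506. -409.   12.] [ 650. -375.   30.]
```

```bash
python3 - <<'E'
import cv2
a=cv2.imread('pics/top0.png')
cv2.imwrite('pics/v1.png',cv2.resize(a[90:340,90:420],None,fx=2.4,fy=2.4,interpolation=cv2.INTER_CUBIC))
a=cv2.imread('pics/scene0.png')
cv2.imwrite('pics/v2.png',cv2.resize(a,(800,600),interpolation=cv2.INTER_CUBIC))
E
```

```text
(no output)
```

View pics/v1.png

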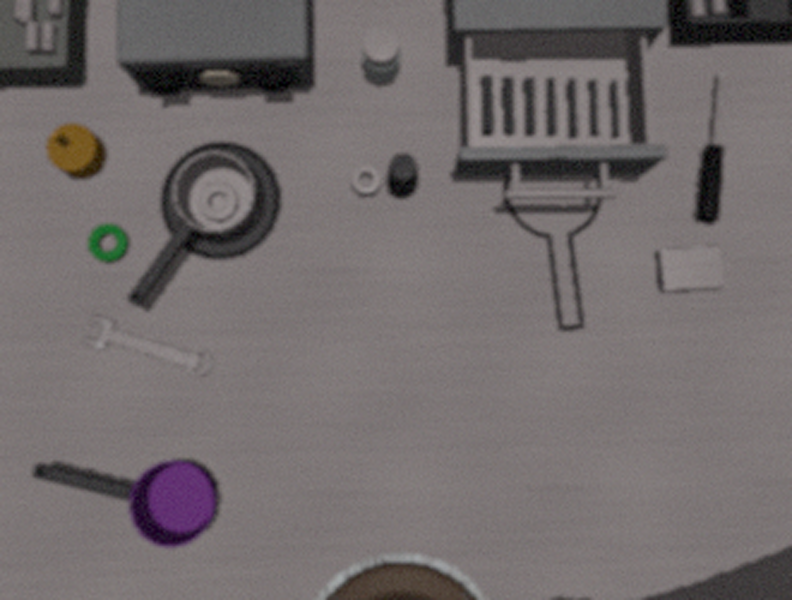

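View pics/v2.png

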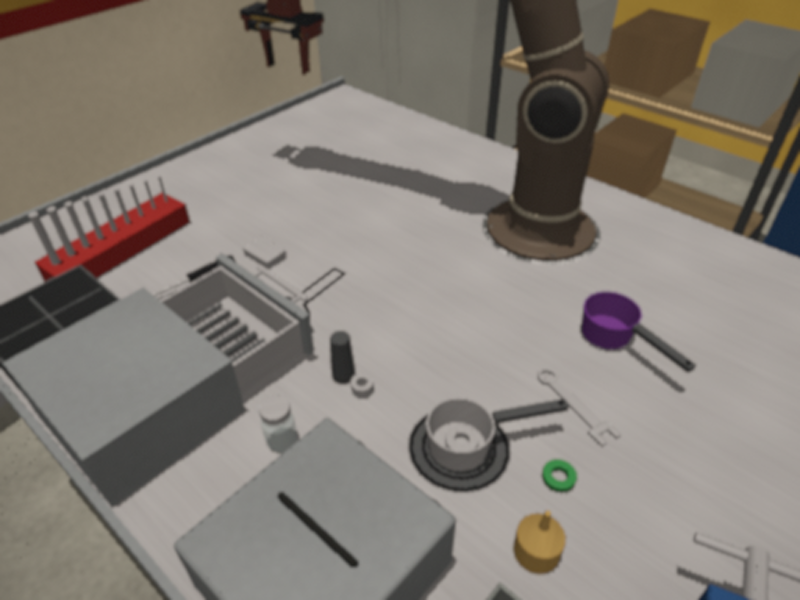

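v1: the pan is at about (217,195) with its handle to the lower left. The open drawer's bar at (557,190) covers the painted circle, and the tongue ends at (570,326). The sleeve and socket are at (400,175) and (367,180). v2 (the same scene from the side) agrees. The purple pan is the decoy.

```bash
cat > meas.py <<'E'
from h import *
from scipy.optimize import least_squares
def pan(n,im,P):
    for q in models.trace(n,"pan"):
        m=q["mask"]; p=P[m]; p=p[~np.isnan(p[:,0])]
        hsv=cv2.cvtColor(im["frame"],cv2.COLOR_BGR2HSV)[m]
        if np.median(hsv[:,1])>90: continue
        top=p[p[:,2]>45]
        # template fit: rim annulus (r 45..48) + handle 48..160 +-8
        def f(x):
            c=top[:,:2]-x[:2]; r=np.hypot(*c.T); u=np.array([np.cos(x[2]),np.sin(x[2])])
            a=c@u; b=c@[-u[1],u[0]]
            dr=np.abs(r-46.5); dr=np.maximum(dr-1.5,0)
            dh=np.hypot(np.maximum(np.abs(b)-8,0),np.maximum(np.maximum(48-a,a-160),0))
            return np.minimum(dr,dh)
        far=p[np.argmax(np.hypot(*(p[:,:2]-np.median(p[:,:2],0)).T))]
        best=min((least_squares(f,[*x0,a],loss="soft_l1") for x0 in [np.median(p[:,:2],0)+[i,j] for i in(-15,0,15) for j in(-15,0,15)] for a in [np.arctan2(far[1]-x0[1],far[0]-x0[0])]),key=lambda r:r.cost)
        x=best.x; print(n,"pan",x[:2].round(1),"handle deg",np.degrees(x[2]).round(1),"cost/pt",round(best.cost/len(top),2),"end",(x[:2]+150*np.array([np.cos(x[2]),np.sin(x[2])])).round(1),"ztop",np.percentile(top[:,2],[10,90]).round(1))
        b=[q for q in models.trace(n,"bearing")]
        return x
def ground(im,u,v):
    K,R,t=np.array(im["intrinsics"]),np.array(im["R"]),np.array(im["t"]).ravel()
    d=np.stack([(u-K[0,2])/K[0,0],(v-K[1,2])/K[1,1],np.ones_like(u,float)],-1)@R; C=-R.T@t
    return C+d*(-C[2]/d[...,2])[...,None]
def park(n,im,P,x0,xmax=480,show=None):
    v,u=np.indices(P.shape[:2]); G=ground(im,u,v)
    g=cv2.cvtColor(im["frame"],cv2.COLOR_BGR2GRAY).astype(float)
    bg=cv2.GaussianBlur(g,(0,0),8); w=np.clip(bg-g-8,0,40)
    c=np.array(x0[:2])
    sel=(w>0)&(np.abs(P[...,2])<12)&(G[...,0]<xmax)&(np.hypot(G[...,0]-c[0]+55,G[...,1]-c[1])<150)&(G[...,0]>c[0]-200)
    p=G[sel][:,:2]; ww=w[sel]
    def f(x):
        q=p-x[:2]; U=np.array([np.cos(x[2]),np.sin(x[2])]); a=q@U; b=np.abs(q@[-U[1],U[0]])
        dc=np.abs(np.hypot(a,b)-55)+np.where((a>0)&(b<10),10,0)
        dt=np.hypot(b-10,np.maximum(np.maximum(54-a,a-167),0))
        de=np.hypot(a-167,np.maximum(b-10,0))
        return np.minimum(np.minimum(np.minimum(dc,dt),de),25)*np.sqrt(ww/10)
    r=min((least_squares(f,[c[0]+i,c[1]+j,x0[2]+k],loss="soft_l1") for i in(-20,0,20) for j in(-12,0,12) for k in (-.1,0,.1)),key=lambda r:r.cost)
    x=r.x; print(n,"park",x[:2].round(1),"tongue deg",np.degrees(x[2]).round(1),"n",len(p),"cost/pt",round(r.cost/len(p),2))
    return x
E
python3 - <<'E'
from meas import *
for n in("top","scene"):
    im=vision.get_image(n); P=cloud(im); pan(n,im,P)
    park(n,im,P,[525,-190,np.radians(186)])
    # cabinet: top lip front edge & drawer panel & bar
    for lo,hi,nm,xr in((108,125,"cabtop",(560,960)),(95,108,"panel",(500,575)),(68,90,"bar",(470,528))):
        s=(P[...,2]>lo)&(P[...,2]<hi)&(P[...,1]<-60)&(P[...,1]>-330)&(P[...,0]>xr[0])&(P[...,0]<xr[1])
        p=P[s]
        if len(p)<8: print(nm,len(p)); continue
        r=cv2.minAreaRect(p[:,:2].astype(np.float32)); print(n,nm,len(p),np.round(r[0],1),np.round(r[1],1),round(r[2],1),p.min(0).round(),p.max(0).round())
E
```

```text
top pan [547.4 208.7] handle deg 143.9 cost/pt 0.04 end [426.2 297. ] ztop [51.  64.1]
top park [ 546.7 -202. ] tongue deg 184.7 n 275 cost/pt 6.51
top cabtop 6724 [ 753.7 -197.3] [241.  375.8] 89.2 [ 565. -320.  108.] [942. -77. 123.]
top panel 358 [ 570.4 -194. ] [231.1  11.3] 89.2 [ 563. -310.   95.] [575. -78. 108.]
top bar 72 [ 526.2 -194.5] [126.    3.2] 89.3 [ 524. -257.   75.] [ 528. -132.   88.]
scene pan [549.3 209.5] handle deg 144.4 cost/pt 0.03 end [427.3 296.8] ztop [48.2 60.4]
scene park [ 546.8 -199.8] tongue deg 185.3 n 230 cost/pt 11.55
scene cabtop 8246 [ 827.1 -198.6] [244.2 225.5] 89.3 [ 713. -322.  108.] [941. -76. 117.]
scene panel 190 [ 569.6 -193.6] [234.   10.7] 90.0 [ 564. -311.   96.] [575. -77. 104.]
scene bar 11 [ 526.9 -205.6] [  1.8 100.3] 0.0 [ 526. -256.   77.] [ 528. -155.   79.]
```

```bash
cat >> h.py <<'E'
def delta(target,yaw):  # world TCP mm, tool-x yaw deg -> travel m, turn deg
    s=env.observe(); R=Rot.from_rotvec(s["tool_rot"])
    T=Rot.from_euler("z",yaw,degrees=True)*Rot.from_euler("x",180,degrees=True)
    tr=R.inv().apply(np.array(target)-s["position"])/1000
    tu=np.degrees((R.inv()*T).as_rotvec())
    print(np.round(target,0),"travel",tr.round(4).tolist(),"turn",tu.round(2).tolist())
def yaw():
    m=Rot.from_rotvec(env.observe()["tool_rot"]).as_matrix(); return np.degrees(np.arctan2(m[1,0],m[0,0]))
E
python3 - <<'E'
from h import *
print(yaw()); delta([455,-195,200],0); delta([455,-195,84],0)
E
```

```text
12.706858304253137
[ 455 -195  200] travel [0.401, -0.3347, 0.0066] turn [0.0, 0.0, 12.71]
[ 455 -195   84] travel [0.401, -0.3347, 0.1226] turn [0.0, 0.0, 12.71]
```

Emit:
{"method": "play_rows", "body": {
  "deltas": [
    {"travel": [0.04,-0.033,0.0],"turn": [0,0,2]},
    {"travel": [0.08,-0.066,0.0],"turn": [0,0,4]},
    {"travel": [0.12,-0.1,0.0],"turn": [0,0,6]},
    {"travel": [0.16,-0.133,0.0],"turn": [0,0,8]},
    {"travel": [0.2,-0.167,0.0],"turn": [0,0,10]},
    {"travel": [0.24,-0.2,0.0],"turn": [0,0,12]},
    {"travel": [0.28,-0.233,0.0],"turn": [0,0,12.7]},
    {"travel": [0.32,-0.267,0.0],"turn": [0,0,12.7]},
    {"travel": [0.36,-0.3,0.01],"turn": [0,0,12.7]},
    {"travel": [0.401,-0.335,0.02],"turn": [0,0,12.7]},
    {"travel": [0.401,-0.335,0.05],"turn": [0,0,12.7]},
    {"travel": [0.401,-0.335,0.08],"turn": [0,0,12.7]},
    {"travel": [0.401,-0.335,0.11],"turn": [0,0,12.7]},
    {"travel": [0.401,-0.335,0.122],"turn": [0,0,12.7]},
    {"travel": [0.401,-0.335,0.122],"turn": [0,0,12.7]},
    {"travel": [0.401,-0.335,0.122],"turn": [0,0,12.7]}
  ],
  "fingers": 0.0
}}

```text
clock: 3.5
position: [455.5, -195.1, 85.6]
tool_rot: [3.141, -0.0, 0.001]
contact_force: [0.0, 0.4, 0.8]
grip_width: 0.005
```

Emit:
{"method": "play_rows", "body": {
  "deltas": [
    {"travel": [0.02,0,0],"turn": [0,0,0]},
    {"travel": [0.04,0,0],"turn": [0,0,0]},
    {"travel": [0.05,0,0],"turn": [0,0,0]},
    {"travel": [0.06,0,0],"turn": [0,0,0]},
    {"travel": [0.07,0,0],"turn": [0,0,0]},
    {"travel": [0.08,0,0],"turn": [0,0,0]},
    {"travel": [0.09,0,0],"turn": [0,0,0]},
    {"travel": [0.1,0,0],"turn": [0,0,0]},
    {"travel": [0.11,0,0],"turn": [0,0,0]},
    {"travel": [0.12,0,0],"turn": [0,0,0]},
    {"travel": [0.13,0,0],"turn": [0,0,0]},
    {"travel": [0.14,0,0],"turn": [0,0,0]},
    {"travel": [0.15,0,0],"turn": [0,0,0]},
    {"travel": [0.16,0,0],"turn": [0,0,0]},
    {"travel": [0.17,0,0],"turn": [0,0,0]},
    {"travel": [0.17,0,0],"turn": [0,0,0]}
  ]
}}

```text
clock: 5.1
position: [627.3, -194.4, 85.7]
tool_rot: [-3.141, -0.001, -0.004]
contact_force: [-0.1, 0.3, 0.4]
grip_width: 0.004
```

```bash
cat > dr.py <<'E'
from h import *
for n in("top","scene"):
    im=vision.get_image(n); P=cloud(im)
    s=(P[...,2]>(97 if n=="top" else 94))&(P[...,2]<(108 if n=="top" else 105))&(P[...,1]<-90)&(P[...,1]>-300)&(P[...,0]>600)&(P[...,0]<760)
    p=P[s]; print(n,len(p),np.percentile(p[:,0],[2,10,50,90]).round(1) if len(p) else "")
    for k,r in (("bar",(62,92)),):
        s=(P[...,2]>r[0])&(P[...,2]<r[1])&(P[...,1]<-120)&(P[...,1]>-265)&(P[...,0]>630)&(P[...,0]<690)&(abs(P[...,1]+195)>25)
        p=P[s]; print(k,len(p),np.percentile(p[:,0],[5,50,95]).round(1) if len(p) else "")
E
python3 dr.py
```

```text
top 92 [641.5 643.  652.8 715.9]
bar 7 [630.5 635.1 642.5]
scene 409 [631.8 643.1 650.4 656.4]
bar 204 [655.3 660.4 662.3]
```

Emit:
{"method": "play_rows", "body": {
  "deltas": [
    {"travel": [0.006,0,0],"turn": [0,0,0]},
    {"travel": [0.012,0,0],"turn": [0,0,0]},
    {"travel": [0.018,0,0],"turn": [0,0,0]},
    {"travel": [0.024,0,0],"turn": [0,0,0]},
    {"travel": [0.024,0,0],"turn": [0,0,0]}
  ]
}}

```text
clock: 5.7
position: [651.1, -194.2, 85.7]
tool_rot: [-3.141, -0.001, -0.004]
contact_force: [0.7, -0.2, 0.3]
grip_width: 0.001
```

Emit:
{"method": "play_rows", "body": {
  "deltas": [
    {"travel": [0.002,0,0],"turn": [0,0,0]},
    {"travel": [0.004,0,0],"turn": [0,0,0]},
    {"travel": [0.006,0,0],"turn": [0,0,0]},
    {"travel": [0.006,0,0],"turn": [0,0,0]}
  ]
}}

```text
clock: 6.1
position: [657.4, -194.1, 85.7]
tool_rot: [-3.141, -0.001, -0.004]
contact_force: [-0.7, -0.5, -0.9]
grip_width: 0.004
```

```bash
python3 dr.py; python3 - <<'E'
from h import *
im=vision.get_image("scene"); cv2.imwrite("pics/v3.png",cv2.resize(im["frame"][130:300,60:300],None,fx=3.3,fy=3.3,interpolation=cv2.INTER_CUBIC))
E
```

```text
top 84 [661.5 670.  673.6 683.2]
bar 167 [630.6 638.4 669.5]
scene 427 [667.7 671.2 678.2 684.1]
bar 278 [634.3 685.2 689.6]
```

View pics/v3.png

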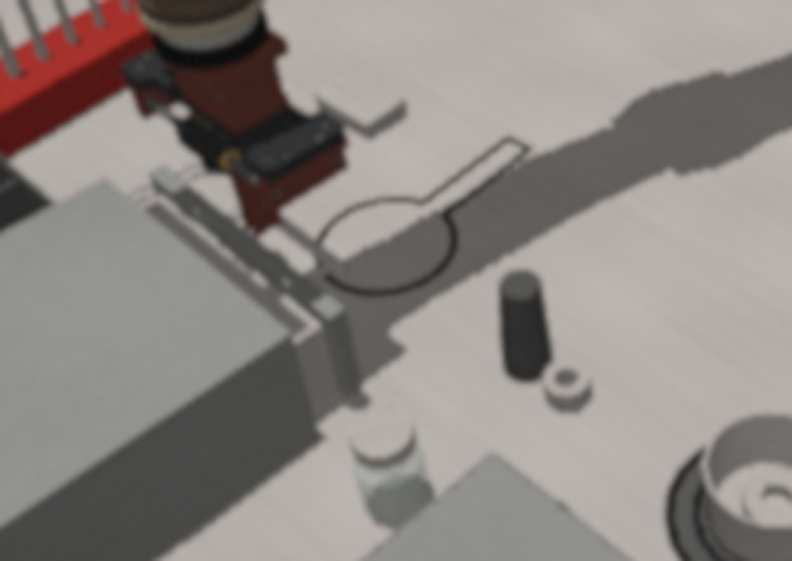

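v3: the drawer is still about 30 mm open. The finger tip at (260,225) is against the panel, and the bar at (310,245) lies on the robot side of it. I'll keep pushing the panel.

Emit:
{"method": "play_rows", "body": {
  "deltas": [
    {"travel": [0.006,0,0],"turn": [0,0,0]},
    {"travel": [0.012,0,0],"turn": [0,0,0]},
    {"travel": [0.018,0,0],"turn": [0,0,0]},
    {"travel": [0.024,0,0],"turn": [0,0,0]},
    {"travel": [0.024,0,0],"turn": [0,0,0]}
  ]
}}

```text
clock: 6.75
position: [682.6, -193.7, 85.8]
tool_rot: [-3.141, -0.002, -0.006]
contact_force: [0.6, 0.4, 0.3]
grip_width: 0.004
```

```bash
python3 dr.py
```

```text
top 98 [671.8 696.2 701.  709.4]
bar 155 [654.5 660.3 684.4]
scene 354 [691.9 696.6 702.6 708. ]
bar 98 [657.7 665.4 683.4]
```

Emit:
{"method": "play_rows", "body": {
  "deltas": [
    {"travel": [0.002,0,0],"turn": [0,0,0]},
    {"travel": [0.004,0,0],"turn": [0,0,0]},
    {"travel": [0.006,0,0],"turn": [0,0,0]},
    {"travel": [0.006,0,0],"turn": [0,0,0]}
  ]
}}

```text
clock: 7.25
position: [688.0, -193.7, 85.8]
tool_rot: [-3.141, -0.002, -0.006]
contact_force: [-0.0, 0.3, -0.0]
grip_width: 0.007
```

Emit:
{"method": "play_rows", "body": {
  "deltas": [
    {"travel": [0.002,0,0],"turn": [0,0,0]},
    {"travel": [0.004,0,0],"turn": [0,0,0]},
    {"travel": [0.004,0,0],"turn": [0,0,0]}
  ]
}}

```text
clock: 7.55
position: [688.9, -193.8, 85.4]
tool_rot: [-3.14, -0.001, 0.005]
contact_force: [-11.1, 0.3, 6.1]
grip_width: 0.005
```

Emit:
{"method": "play_rows", "body": {
  "deltas": [
    {"travel": [0.004,0,0],"turn": [0,0,0]},
    {"travel": [0.006,0,0],"turn": [0,0,0]},
    {"travel": [0.006,0,0],"turn": [0,0,0]},
    {"travel": [0.006,0,0],"turn": [0,0,0]}
  ]
}}

```text
clock: 7.95
position: [689.1, -193.8, 85.3]
tool_rot: [-3.14, 0.0, 0.023]
contact_force: [-21.3, 2.3, 15.0]
grip_width: 0.004
```

```bash
python3 dr.py
```

```text
top 98 [697.4 701.5 709.6 715.3]
bar 146 [659.1 665.2 684.9]
scene 236 [691.6 700.9 705.2 708.8]
bar 94 [662.8 669.6 688. ]
```

Emit:
{"method": "play_rows", "body": {
  "deltas": [
    {"travel": [-0.003,0,0],"turn": [0,0,0]},
    {"travel": [-0.004,0,0],"turn": [0,0,0]},
    {"travel": [-0.004,0,0],"turn": [0,0,0]}
  ]
}}

```text
clock: 8.35
position: [685.7, -193.8, 85.6]
tool_rot: [-3.14, 0.0, 0.021]
contact_force: [0.1, -0.3, 0.0]
grip_width: 0.003
```

Emit:
{"method": "play_rows", "body": {
  "deltas": [
    {"travel": [0,0,-0.02],"turn": [0,0,0]},
    {"travel": [0,0,-0.05],"turn": [0,0,0]},
    {"travel": [0,0,-0.08],"turn": [0,0,0]},
    {"travel": [0,0,-0.11],"turn": [0,0,0]},
    {"travel": [-0.04,0.0,-0.11],"turn": [0,0,0]},
    {"travel": [-0.09,-0.04,-0.11],"turn": [0,0,0]},
    {"travel": [-0.12,-0.08,-0.11],"turn": [0,0,-5]},
    {"travel": [-0.15,-0.12,-0.11],"turn": [0,0,-10]},
    {"travel": [-0.18,-0.16,-0.11],"turn": [0,0,-15]},
    {"travel": [-0.2,-0.2,-0.11],"turn": [0,0,-20]},
    {"travel": [-0.2,-0.24,-0.11],"turn": [0,0,-25]},
    {"travel": [-0.2,-0.28,-0.11],"turn": [0,0,-30]},
    {"travel": [-0.2,-0.32,-0.11],"turn": [0,0,-35]},
    {"travel": [-0.2,-0.36,-0.11],"turn": [0,0,-36]},
    {"travel": [-0.2,-0.36,-0.11],"turn": [0,0,-36]}
  ],
  "fingers": 0.0878
}}

```text
clock: 9.85
position: [486.8, 172.8, 199.6]
tool_rot: [-2.975, -0.981, 0.015]
contact_force: [-1.0, -0.7, 0.2]
grip_width: 1.001
```

```bash
python3 dr.py; python3 - <<'E'
from meas import *
for n in("top","scene"):
    im=vision.get_image(n); P=cloud(im)
    cv2.imwrite(f"pics/{n}4.png",im["frame"])
    park(n,im,P,[530,-190,np.radians(186)],xmax=620)
print(yaw(), env.observe()["joint_pos"].round(2))
delta([477,260.6,130],144.2);delta([477,260.6,57],144.2)
a=cv2.imread('pics/top4.png')[90:240,90:410]
cv2.imwrite('pics/v4.png',cv2.resize(a,None,fx=2.4,fy=2.4,interpolation=cv2.INTER_CUBIC))
E
```

```text
top 463 [698.3 699.7 706.  713.5]
bar 148 [658.6 665.1 684.4]
scene 223 [700.1 701.3 705.1 708.8]
bar 156 [661.8 668.5 687.1]
top park [ 550.6 -202.5] tongue deg 184.4 n 671 cost/pt 5.28
scene park [ 550.7 -201.4] tongue deg 184.5 n 605 cost/pt 7.35
35.92496349560679 [ 0.04  0.29 -0.56  1.83  0.17  1.08 -1.52]
[477. 261. 130.] travel [0.0482, -0.083, 0.069] turn [-0.88, -0.09, -108.28]
[477. 261.  57.] travel [0.0489, -0.0824, 0.142] turn [-0.88, -0.09, -108.28]
```

View pics/v4.png

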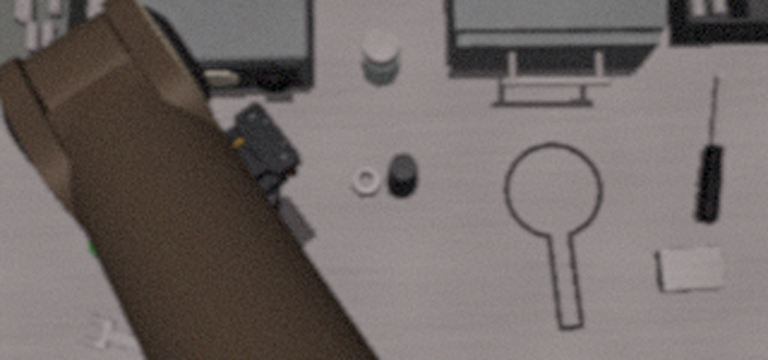

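```bash
python3 - <<'E'
from meas import *
im=vision.get_image("top")
print(ground(im,np.array([320.8,327.5]),np.array([169.2,226.3])).round(1))
# refit tight: only pixels close to fit line
P=cloud(im); v,u=np.indices(P.shape[:2]); G=ground(im,u,v)[...,:2]
g=cv2.cvtColor(im["frame"],cv2.COLOR_BGR2GRAY).astype(float); w=np.clip(cv2.GaussianBlur(g,(0,0),8)-g-8,0,40)
r=np.hypot(*(np.moveaxis(G-[550.6,-202],-1,0)))
s=(w>0)&(abs(r-55)<9)&~((G[...,0]<512)&(abs(G[...,1]+206)<18))
p=G[s]; ww=w[s]
f=least_squares(lambda x:np.sqrt(ww/10)*(np.hypot(*(p-x[:2]).T)-x[2]),[550,-202,55],loss="soft_l1"); print(f.x.round(1),f.cost/len(p))
E
```

```text
[[ 549.9 -204.4    0. ]
 [ 379.9 -215.2    0. ]]
[ 550.7 -202.5   58.1] 2.3272906637089705
```

Emit:
{"method": "play_rows", "body": {
  "deltas": [
    {"travel": [0.01,-0.02,0],"turn": [0,0,-8.5]},
    {"travel": [0.02,-0.04,0],"turn": [0,0,-17]},
    {"travel": [0.03,-0.06,0],"turn": [0,0,-25.5]},
    {"travel": [0.04,-0.07,0],"turn": [0,0,-34]},
    {"travel": [0.048,-0.083,0.01],"turn": [0,0,-42.5]},
    {"travel": [0.048,-0.083,0.02],"turn": [0,0,-51]},
    {"travel": [0.048,-0.083,0.03],"turn": [0,0,-59.5]},
    {"travel": [0.048,-0.083,0.04],"turn": [0,0,-68]},
    {"travel": [0.048,-0.083,0.04],"turn": [0,0,-76.5]},
    {"travel": [0.048,-0.083,0.04],"turn": [0,0,-85]},
    {"travel": [0.048,-0.083,0.04],"turn": [0,0,-93.5]},
    {"travel": [0.048,-0.083,0.04],"turn": [-0.5,0,-102]},
    {"travel": [0.048,-0.083,0.04],"turn": [-0.9,0,-108.3]},
    {"travel": [0.048,-0.083,0.04],"turn": [-0.9,0,-108.3]},
    {"travel": [0.048,-0.083,0.04],"turn": [-0.9,0,-108.3]}
  ]
}}

```text
clock: 11.6
position: [477.9, 259.0, 159.0]
tool_rot: [-0.974, -2.987, -0.001]
contact_force: [0.5, 0.2, 0.0]
grip_width: 0.999
```

```bash
python3 - <<'E'
from h import *
print(yaw(), env.observe()["joint_pos"].round(2))
delta([477,260.6,57],144.2)
E
```

```text
143.88048013560473 [ 0.14  0.49 -0.96  1.81  0.46  1.08 -0.05]
[477. 261.  57.] travel [0.0016, 0.0007, 0.102] turn [0.05, -0.03, -0.32]
```

Emit:
{"method": "play_rows", "body": {
  "deltas": [
    {"travel": [0.0016,0.001,0.03],"turn": [0,0,0]},
    {"travel": [0.0016,0.001,0.06],"turn": [0,0,0]},
    {"travel": [0.0016,0.001,0.08],"turn": [0,0,0]},
    {"travel": [0.0016,0.001,0.095],"turn": [0,0,0]},
    {"travel": [0.0016,0.001,0.102],"turn": [0,0,0]},
    {"travel": [0.0016,0.001,0.102],"turn": [0,0,0]},
    {"travel": [0.0016,0.001,0.102],"turn": [0,0,0]}
  ]
}}

```text
clock: 12.3
position: [477.7, 261.3, 57.7]
tool_rot: [0.975, 2.986, 0.003]
contact_force: [-0.0, 0.6, -0.2]
grip_width: 1.0
```

Emit:
{"method": "play_rows", "body": {
  "deltas": [
    {"travel": [0,0,0],"turn": [0,0,0]},
    {"travel": [0,0,0],"turn": [0,0,0]},
    {"travel": [0,0,0],"turn": [0,0,0]},
    {"travel": [0,0,0],"turn": [0,0,0]},
    {"travel": [0,0,0],"turn": [0,0,0]},
    {"travel": [0,0,0],"turn": [0,0,0]},
    {"travel": [0,0,0],"turn": [0,0,0]},
    {"travel": [0,0,0],"turn": [0,0,0]}
  ],
  "fingers": 0.01
}}

```text
clock: 13.1
position: [477.6, 261.3, 57.7]
tool_rot: [0.975, 2.986, 0.003]
contact_force: [0.5, 0.4, -0.3]
grip_width: 0.306
```

```bash
cat > look.py <<'E'
from meas import *
import sys
for n in("top","scene"):
    im=vision.get_image(n); P=cloud(im); cv2.imwrite(f"pics/{n}_{sys.argv[1]}.png",im["frame"])
    try: pan(n,im,P)
    except Exception as e: print(n,e)
print("yaw",yaw(),env.observe()["position"].round(1))
E
python3 look.py g
```

```text
top pan [546.3 210.5] handle deg 10665.0 cost/pt 10.96 end [440.3 104.4] ztop [ 47.7 557.3]
scene pan [549.4 209.1] handle deg 143.4 cost/pt 0.04 end [428.9 298.5] ztop [46.7 59.5]
yaw 143.8518759197937 [477.6 261.3  57.7]
```

Emit:
{"method": "play_rows", "body": {
  "deltas": [
    {"travel": [0,0,0],"turn": [0,0,0]},
    {"travel": [0,0,0],"turn": [0,0,0]},
    {"travel": [0,0,0],"turn": [0,0,0]},
    {"travel": [0,0,0],"turn": [0,0,0]},
    {"travel": [0,0,0],"turn": [0,0,0]}
  ]
}}

```text
clock: 13.9
position: [477.6, 261.3, 57.7]
tool_rot: [0.975, 2.986, 0.003]
contact_force: [0.3, -0.1, -0.4]
grip_width: 0.115
```

```bash
python3 look.py g2
```

```text
top pan [545.3 209.7] handle deg 4311.5 cost/pt 0.0 end [693.7 187.7] ztop [46.9 57.8]
scene pan [549.3 209.3] handle deg 143.3 cost/pt 0.06 end [429.  298.9] ztop [47.2 59.2]
yaw 143.8521928659979 [477.6 261.3  57.7]
```

```bash
python3 - <<'E'
from h import *
print(env.tip_reach)
a=cv2.imread('pics/scene_g2.png'); cv2.imwrite("pics/v5.png",cv2.resize(a[190:330,230:420],None,fx=4.2,fy=4.2,interpolation=cv2.INTER_CUBIC))
E
```

```text
22.0
```

View pics/v5.png

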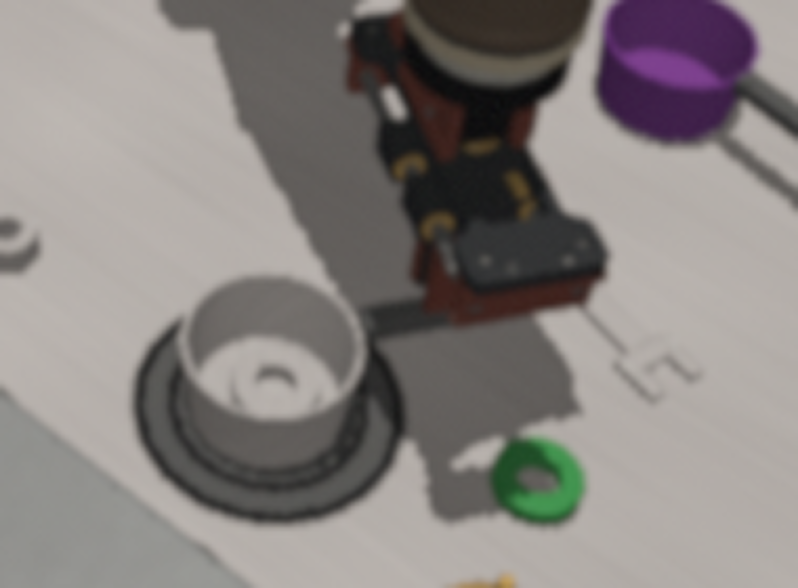

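v5: the fingers at (520,300) are shut and seem to sit above or in front of the handle at (410,318), without gripping it. I'll measure the real fingertip position.

```bash
python3 - <<'E'
from h import *
s=env.observe(); m=Rot.from_rotvec(s["tool_rot"]).as_matrix()
for n in("scene","top"):
    im=vision.get_image(n); P=cloud(im)
    hsv=cv2.cvtColor(im["frame"],cv2.COLOR_BGR2HSV)
    L=(P-s["position"])@m   # tool frame
    sel=(abs(L[...,0])<60)&(abs(L[...,1])<110)&(L[...,2]>-120)&(L[...,2]<22)&(P[...,2]>64)
    q=L[sel]; print(n,len(q))
    for z0 in range(-80,22,6):
        k=q[(q[:,2]>=z0)&(q[:,2]<z0+6)]
        if len(k)>3: print(z0,len(k),"x",np.percentile(k[:,0],[3,97]).round(),"y",np.percentile(k[:,1],[3,97]).round())
    # all points near handle height
    sel=(abs(L[...,0])<70)&(abs(L[...,1])<40)&(P[...,2]>25)&(P[...,2]<64)
    k=L[sel]; hs=hsv[sel]; red=(hs[:,1]>90)
    print("low pts",len(k),"red",red.sum(), (k[red].min(0).round(),k[red].max(0).round()) if red.any() else "", "other",k[~red].min(0).round(),k[~red].max(0).round())
E
```

```text
scene 846
-68 5 x [-12. -11.] y [ 8. 18.]
-62 6 x [-12.  -8.] y [ 8. 18.]
-56 9 x [-12.  -8.] y [-1. 17.]
-50 13 x [-11.  -4.] y [-6. 17.]
-44 21 x [-12.  -3.] y [-9. 15.]
-38 19 x [-12.   0.] y [-10.  15.]
-32 23 x [-11.   0.] y [-12.  16.]
-26 20 x [-12.   0.] y [-9. 16.]
-20 12 x [-11.  -1.] y [-8. 15.]
low pts 399 red 0  other [-70. -40.  -5.] [ 8. 40. 33.]
top 0
low pts 4 red 0  other [68. -9. -5.] [70.  3. -1.]
```

```bash
python3 - <<'E'
from h import *
s=env.observe(); m=Rot.from_rotvec(s["tool_rot"]).as_matrix()
im=vision.get_image("scene"); P=cloud(im); L=(P-s["position"])@m
for x,y in((400,318),(440,300),(470,312),(520,300),(575,290),(470,270),(520,255),(590,250),(440,240),(400,160),(510,180),(500,60),(570,340)):
    u,v=int(230+x/4.2),int(190+y/4.2); print((x,y),P[v,u].round(),"tool",L[v,u].round(),im["frame"][v,u])
E
```

```text
(400, 318) [495. 252.  61.] tool [-19.   2.  -3.] [46 47 47]
(440, 300) [491. 269.  86.] tool [ -6.  14. -28.] [30 35 62]
(470, 312) [549. 310. 167.] tool [ -28.   82. -109.] [34 38 60]
(520, 300) [537. 327. 178.] tool [  -9.   88. -120.] [28 34 62]
(575, 290) [508. 339. 168.] tool [  22.   81. -110.] [38 41 58]
(470, 270) [551. 307. 195.] tool [ -32.   80. -138.] [45 44 43]
(520, 255) [529. 319. 196.] tool [  -7.   77. -138.] [53 52 51]
(590, 250) [507. 341. 197.] tool [  23.   82. -139.] [55 54 53]
(440, 240) [524. 278. 169.] tool [ -28.   41. -111.] [52 53 56]
(400, 160) [497. 238. 173.] tool [ -29.   -7. -115.] [39 60 74]
(510, 180) [478. 286. 180.] tool [  14.   21. -122.] [35 58 70]
(500, 60) [509. 283. 277.] tool [ -12.   37. -219.] [72 83 89]
(570, 340) [400. 308.  -1.] tool [90. -8. 58.] [171 176 182]
```

```bash
python3 - <<'E'
from h import *
P=np.load("scene0.npy"); m=Rot.from_rotvec([-3.121,-0.347,0]).as_matrix(); L=(P-[137.3,-609.2,205.8])@m
sel=(abs(L[...,0])<80)&(abs(L[...,1])<130)&(abs(L[...,2])<180); q=L[sel]
for z0 in range(-160,60,8):
    k=q[(q[:,2]>=z0)&(q[:,2]<z0+8)]
    if len(k)>2: print(z0,len(k),"x",np.percentile(k[:,0],[3,97]).round(),"y",np.percentile(k[:,1],[3,50,97]).round())
E
```

```text
-160 59 x [-17.  26.] y [-43. -26.  14.]
-152 58 x [-14.  27.] y [-44. -28.  13.]
-144 155 x [-23.  31.] y [-89. -41.  79.]
-136 205 x [-24.  35.] y [-91.  -4.  83.]
-128 90 x [-24.  34.] y [-90.  -9.  82.]
-120 102 x [-18.  36.] y [-88. -29.  76.]
-112 147 x [-23.  37.] y [-83. -14.  73.]
-104 87 x [-27.  36.] y [-83. -54.  73.]
-96 23 x [-17.  30.] y [-82.  44.  65.]
-88 26 x [-8. 14.] y [-59.  45.  55.]
-80 35 x [-8. 16.] y [-60.  42.  53.]
-72 31 x [-6. 16.] y [-59. -46.  53.]
-64 31 x [-8. 15.] y [-58.  42.  50.]
-56 25 x [-9. 14.] y [-57. -49.  49.]
-48 30 x [-6. 14.] y [-55.  42.  53.]
-40 27 x [-7. 17.] y [-55. -51.  49.]
-32 26 x [-10.  13.] y [-56.  41.  50.]
-24 26 x [-7. 15.] y [-56.  -5.  49.]
-16 6 x [-8. 12.] y [-53.  -3.  49.]
```

Both clouds put the fingertips about 36 mm higher than the reported TCP implies. That also explains why the bar was cleared and the panel's top edge was pushed. I'll open the fingers and go down about 37 mm.

Emit:
{"method": "play_rows", "body": {
  "deltas": [
    {"travel": [0,0,0],"turn": [0,0,0]},
    {"travel": [0,0,0],"turn": [0,0,0]},
    {"travel": [0,0,0],"turn": [0,0,0]},
    {"travel": [0,0,0],"turn": [0,0,0]},
    {"travel": [0,0,0],"turn": [0,0,0]},
    {"travel": [0,0,0],"turn": [0,0,0]},
    {"travel": [0,0,0.01],"turn": [0,0,0]},
    {"travel": [0,0,0.02],"turn": [0,0,0]},
    {"travel": [0,0,0.03],"turn": [0,0,0]},
    {"travel": [0,0,0.037],"turn": [0,0,0]},
    {"travel": [0,0,0.037],"turn": [0,0,0]}
  ],
  "fingers": 0.0878
}}

```text
clock: 15.45
position: [476.8, 261.0, 19.3]
tool_rot: [-0.974, -2.986, -0.0]
contact_force: [0.6, -0.5, 0.7]
grip_width: 0.996
```

Emit:
{"method": "play_rows", "body": {
  "deltas": [
    {"travel": [0,0,0],"turn": [0,0,0]},
    {"travel": [0,0,0],"turn": [0,0,0]},
    {"travel": [0,0,0],"turn": [0,0,0]},
    {"travel": [0,0,0],"turn": [0,0,0]},
    {"travel": [0,0,0],"turn": [0,0,0]},
    {"travel": [0,0,0],"turn": [0,0,0]},
    {"travel": [0,0,0],"turn": [0,0,0]},
    {"travel": [0,0,0],"turn": [0,0,0]},
    {"travel": [0,0,0],"turn": [0,0,0]},
    {"travel": [0,0,0],"turn": [0,0,0]},
    {"travel": [0,0,0],"turn": [0,0,0]},
    {"travel": [0,0,0],"turn": [0,0,0]}
  ],
  "fingers": 0.01
}}

```text
clock: 16.65
position: [476.7, 260.8, 19.2]
tool_rot: [-0.974, -2.985, 0.0]
contact_force: [-1.8, -0.9, 1.8]
grip_width: 0.181
```

```bash
python3 look.py g3
```

```text
top pan [546.1 206.5] handle deg 142.0 cost/pt 5.86 end [427.8 298.8] ztop [47.4 65.6]
scene pan [546.9 212.2] handle deg -153.6 cost/pt 3.7 end [412.5 145.4] ztop [46.8 59.1]
yaw 143.8689958587074 [476.6 260.8  19.2]
```

The handle is gripped at 16 mm. Now I'll plan the slide around the sleeve.

```bash
cat > plan.py <<'E'
from h import *
import sys, json
# args: target pan centre x y, handle deg, rows, [r, off]
x,y,h,N=map(float,sys.argv[1:5]); N=int(N)
s=env.observe(); R=Rot.from_rotvec(s["tool_rot"]); y0=yaw()
r,o=88.4,0.6
def tcp(c,a):
    a=np.radians(a); return np.array(c)+r*np.array([np.cos(a),np.sin(a)])-o*np.array([np.sin(a),-np.cos(a)])
p=s["position"]; c0=2*p[:2]-tcp(p[:2],y0); print("pan now",c0.round(1),y0.round(1))
out=[]
for k in range(1,N+1):
    f=k/N; f=0.5*f+0.5*(3*f*f-2*f**3)
    t=tcp(c0+(np.array([x,y])-c0)*f,y0+(h-y0)*f)
    d=R.inv().apply([*(t-p[:2]),0])/1000
    out.append({"travel":[round(d[0],3),round(d[1],3),0],"turn":[0,0,round(-(h-y0)*f,1)]})
print(json.dumps(out))
E
python3 plan.py 470 130 155 11
```

```text
pan now [548.4 209.2] 143.9
[{"travel": [0.001, -0.007, 0], "turn": [0, 0, -0.6]}, {"travel": [0.002, -0.017, 0], "turn": [0, 0, -1.5]}, {"travel": [0.004, -0.029, 0], "turn": [0, 0, -2.5]}, {"travel": [0.005, -0.042, 0], "turn": [0, 0, -3.7]}, {"travel": [0.007, -0.056, 0], "turn": [0, 0, -4.9]}, {"travel": [0.009, -0.071, 0], "turn": [0, 0, -6.2]}, {"travel": [0.01, -0.085, 0], "turn": [0, 0, -7.4]}, {"travel": [0.012, -0.098, 0], "turn": [0, 0, -8.6]}, {"travel": [0.013, -0.11, 0], "turn": [0, 0, -9.6]}, {"travel": [0.014, -0.12, 0], "turn": [0, 0, -10.5]}, {"travel": [0.015, -0.127, 0], "turn": [0, 0, -11.1]}]
```

Emit:
{"method": "play_rows", "body": {
  "deltas": [
    {"travel": [0.001,-0.007,0],"turn": [0,0,-0.6]},
    {"travel": [0.002,-0.017,0],"turn": [0,0,-1.5]},
    {"travel": [0.004,-0.029,0],"turn": [0,0,-2.5]},
    {"travel": [0.005,-0.042,0],"turn": [0,0,-3.7]},
    {"travel": [0.007,-0.056,0],"turn": [0,0,-4.9]},
    {"travel": [0.009,-0.071,0],"turn": [0,0,-6.2]},
    {"travel": [0.01,-0.085,0],"turn": [0,0,-7.4]},
    {"travel": [0.012,-0.098,0],"turn": [0,0,-8.6]},
    {"travel": [0.013,-0.11,0],"turn": [0,0,-9.6]},
    {"travel": [0.014,-0.12,0],"turn": [0,0,-10.5]},
    {"travel": [0.015,-0.127,0],"turn": [0,0,-11.1]},
    {"travel": [0.015,-0.127,0],"turn": [0,0,-11.1]}
  ]
}}

```text
clock: 18.15
position: [388.7, 165.9, 19.2]
tool_rot: [-0.681, -3.065, 0.002]
contact_force: [-2.9, 0.3, -0.5]
grip_width: 0.179
```

```bash
python3 plan.py 466 -90 172 18; python3 look.py B; python3 -c "
from h import *
print(env.observe()['joint_pos'].round(2))"
```

```text
pan now [469. 129.] 154.9
[{"travel": [-0.003, -0.007, 0], "turn": [0, 0, -0.6]}, {"travel": [-0.007, -0.016, 0], "turn": [0, 0, -1.2]}, {"travel": [-0.011, -0.027, 0], "turn": [0, 0, -2.1]}, {"travel": [-0.016, -0.039, 0], "turn": [0, 0, -3.0]}, {"travel": [-0.021, -0.053, 0], "turn": [0, 0, -4.0]}, {"travel": [-0.027, -0.067, 0], "turn": [0, 0, -5.1]}, {"travel": [-0.033, -0.082, 0], "turn": [0, 0, -6.2]}, {"travel": [-0.04, -0.097, 0], "turn": [0, 0, -7.3]}, {"travel": [-0.046, -0.113, 0], "turn": [0, 0, -8.5]}, {"travel": [-0.053, -0.129, 0], "turn": [0, 0, -9.7]}, {"travel": [-0.059, -0.144, 0], "turn": [0, 0, -10.9]}, {"travel": [-0.065, -0.159, 0], "turn": [0, 0, -12.0]}, {"travel": [-0.071, -0.173, 0], "turn": [0, 0, -13.1]}, {"travel": [-0.077, -0.186, 0], "turn": [0, 0, -14.1]}, {"travel": [-0.082, -0.199, 0], "turn": [0, 0, -15.0]}, {"travel": [-0.087, -0.209, 0], "turn": [0, 0, -15.8]}, {"travel": [-0.091, -0.218, 0], "turn": [0, 0, -16.5]}, {"travel": [-0.094, -0.226, 0], "turn": [0, 0, -17.1]}]
top pan [468.  129.5] handle deg -136.8 cost/pt 0.06 end [358.7  26.8] ztop [47.4 58.7]
scene pan [470.5 130.1] handle deg -1285.9 cost/pt 0.08 end [335.6 195.6] ztop [46.6 58.7]
yaw 154.93460967872306 [388.8 166.5  19.1]
[ 0.23  0.54 -0.92  2.2   0.66  0.72 -0.02]
```

Emit:
{"method": "play_rows", "body": {
  "deltas": [
    {"travel": [-0.003,-0.007,0],"turn": [0,0,-0.6]},
    {"travel": [-0.007,-0.016,0],"turn": [0,0,-1.2]},
    {"travel": [-0.011,-0.027,0],"turn": [0,0,-2.1]},
    {"travel": [-0.016,-0.039,0],"turn": [0,0,-3.0]},
    {"travel": [-0.021,-0.053,0],"turn": [0,0,-4.0]},
    {"travel": [-0.027,-0.067,0],"turn": [0,0,-5.1]},
    {"travel": [-0.033,-0.082,0],"turn": [0,0,-6.2]},
    {"travel": [-0.04,-0.097,0],"turn": [0,0,-7.3]},
    {"travel": [-0.046,-0.113,0],"turn": [0,0,-8.5]},
    {"travel": [-0.053,-0.129,0],"turn": [0,0,-9.7]},
    {"travel": [-0.059,-0.144,0],"turn": [0,0,-10.9]},
    {"travel": [-0.065,-0.159,0],"turn": [0,0,-12.0]},
    {"travel": [-0.071,-0.173,0],"turn": [0,0,-13.1]},
    {"travel": [-0.077,-0.186,0],"turn": [0,0,-14.1]},
    {"travel": [-0.082,-0.199,0],"turn": [0,0,-15.0]},
    {"travel": [-0.087,-0.209,0],"turn": [0,0,-15.8]},
    {"travel": [-0.091,-0.218,0],"turn": [0,0,-16.5]},
    {"travel": [-0.094,-0.226,0],"turn": [0,0,-17.1]},
    {"travel": [-0.094,-0.226,0],"turn": [0,0,-17.1]}
  ]
}}

```text
clock: 20.35
position: [377.9, -79.7, 19.3]
tool_rot: [-0.221, -3.131, 0.003]
contact_force: [0.1, 0.2, -1.5]
grip_width: 0.182
```

```bash
python3 plan.py 550.7 -202.3 184.5 14; python3 look.py C
```

```text
pan now [465.5 -91.6] 171.9
[{"travel": [-0.004, -0.005, 0], "turn": [0, 0, -0.5]}, {"travel": [-0.01, -0.012, 0], "turn": [0, 0, -1.2]}, {"travel": [-0.017, -0.019, 0], "turn": [0, 0, -2.1]}, {"travel": [-0.024, -0.028, 0], "turn": [0, 0, -3.0]}, {"travel": [-0.033, -0.038, 0], "turn": [0, 0, -4.1]}, {"travel": [-0.041, -0.048, 0], "turn": [0, 0, -5.2]}, {"travel": [-0.051, -0.059, 0], "turn": [0, 0, -6.3]}, {"travel": [-0.06, -0.069, 0], "turn": [0, 0, -7.4]}, {"travel": [-0.069, -0.079, 0], "turn": [0, 0, -8.5]}, {"travel": [-0.077, -0.089, 0], "turn": [0, 0, -9.5]}, {"travel": [-0.085, -0.098, 0], "turn": [0, 0, -10.5]}, {"travel": [-0.092, -0.105, 0], "turn": [0, 0, -11.3]}, {"travel": [-0.098, -0.112, 0], "turn": [0, 0, -12.0]}, {"travel": [-0.102, -0.117, 0], "turn": [0, 0, -12.6]}]
top pan [464.4 -91.2] handle deg 172.2 cost/pt 0.02 end [315.8 -70.9] ztop [48.8 64.2]
scene pan [467.4 -90.1] handle deg -188.9 cost/pt 0.96 end [319.2 -66.7] ztop [46.4 58.5]
yaw 171.9886158391546 [378.  -78.5  19.5]
```

Emit:
{"method": "play_rows", "body": {
  "deltas": [
    {"travel": [-0.004,-0.005,0],"turn": [0,0,-0.5]},
    {"travel": [-0.01,-0.012,0],"turn": [0,0,-1.2]},
    {"travel": [-0.017,-0.019,0],"turn": [0,0,-2.1]},
    {"travel": [-0.024,-0.028,0],"turn": [0,0,-3.0]},
    {"travel": [-0.033,-0.038,0],"turn": [0,0,-4.1]},
    {"travel": [-0.041,-0.048,0],"turn": [0,0,-5.2]},
    {"travel": [-0.051,-0.059,0],"turn": [0,0,-6.3]},
    {"travel": [-0.06,-0.069,0],"turn": [0,0,-7.4]},
    {"travel": [-0.069,-0.079,0],"turn": [0,0,-8.5]},
    {"travel": [-0.077,-0.089,0],"turn": [0,0,-9.5]},
    {"travel": [-0.085,-0.098,0],"turn": [0,0,-10.5]},
    {"travel": [-0.092,-0.105,0],"turn": [0,0,-11.3]},
    {"travel": [-0.098,-0.112,0],"turn": [0,0,-12.0]},
    {"travel": [-0.102,-0.117,0],"turn": [0,0,-12.6]},
    {"travel": [-0.102,-0.117,0],"turn": [0,0,-12.6]},
    {"travel": [-0.102,-0.117,0],"turn": [0,0,-12.6]}
  ]
}}

```text
clock: 22.25
position: [463.5, -209.0, 19.6]
tool_rot: [0.124, -3.137, 0.004]
contact_force: [1.1, 0.7, -3.2]
grip_width: 0.182
```

```bash
python3 look.py D; python3 - <<'E'
import cv2
a=cv2.imread('pics/scene_D.png'); cv2.imwrite("pics/v6.png",cv2.resize(a[130:300,80:300],None,fx=3.5,fy=3.5,interpolation=cv2.INTER_CUBIC))
E
```

```text
top pan [ 550.5 -199.9] handle deg -175.6 cost/pt 0.93 end [ 400.9 -211.3] ztop [50.3 64.8]
scene pan [ 549.  -199.1] handle deg -116.0 cost/pt 4.0 end [ 483.2 -333.9] ztop [46.6 58.6]
yaw -175.42208425630696 [ 462.9 -208.8   19.6]
```

View pics/v6.png

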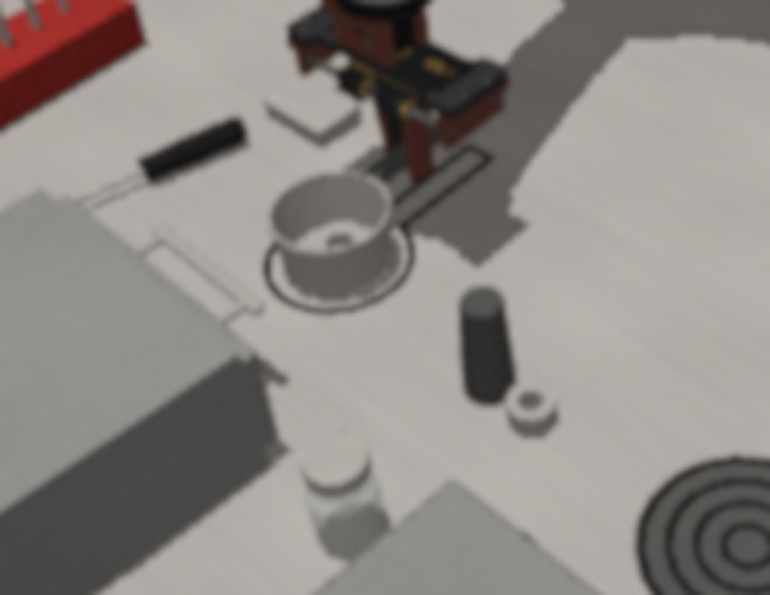

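v6: the pan stands inside the painted circle, with its foot around (340,270), and the drawer is home. The sleeve at (487,345) and the socket at (530,410) are in place. Releasing now.

Emit:
{"method": "play_rows", "body": {
  "deltas": [
    {"travel": [0,0,0],"turn": [0,0,0]},
    {"travel": [0,0,0],"turn": [0,0,0]},
    {"travel": [0,0,0],"turn": [0,0,0]},
    {"travel": [0,0,0],"turn": [0,0,0]},
    {"travel": [0,0,0],"turn": [0,0,0]},
    {"travel": [0,0,0],"turn": [0,0,0]},
    {"travel": [0,0,0],"turn": [0,0,0]},
    {"travel": [0,0,0],"turn": [0,0,0]},
    {"travel": [0,0,-0.02],"turn": [0,0,0]},
    {"travel": [0,0,-0.05],"turn": [0,0,0]},
    {"travel": [0,0,-0.09],"turn": [0,0,0]},
    {"travel": [0,0,-0.13],"turn": [0,0,0]},
    {"travel": [0,0,-0.17],"turn": [0,0,0]},
    {"travel": [0.01,-0.04,-0.2],"turn": [0,0,0]},
    {"travel": [0.02,0.0,-0.22],"turn": [0,0,0]},
    {"travel": [0.02,0.05,-0.22],"turn": [0,0,0]},
    {"travel": [0.02,0.1,-0.22],"turn": [0,0,0]},
    {"travel": [0.02,0.15,-0.22],"turn": [0,0,0]},
    {"travel": [0.02,0.2,-0.22],"turn": [0,0,0]},
    {"travel": [0.02,0.2,-0.22],"turn": [0,0,0]}
  ],
  "fingers": 0.0878
}}

```text
clock: 24.55
position: [426.8, -3.9, 240.0]
tool_rot: [0.14, -3.137, 0.006]
contact_force: [0.4, -0.4, 0.3]
grip_width: 0.998
```

```bash
python3 look.py E; python3 dr.py; python3 - <<'E'
from h import *
im=vision.get_image("top"); cv2.imwrite("pics/v7.png",cv2.resize(im["frame"][90:250,210:410],None,fx=3.7,fy=3.7,interpolation=cv2.INTER_CUBIC))
im=vision.get_image("scene");P=cloud(im)
for th in("bearing","sleeve","socket","jar","block"):
    for q in models.trace("scene",th)[:2]:
        p=P[q["mask"]];p=p[~np.isnan(p[:,0])]; print(th,round(q["p"],2),np.median(p,0).round())
E
```

```text
top pan [ 550.8 -199.6] handle deg 32943.3 cost/pt 5.53 end [ 401.  -208.2] ztop [51.6 64.7]
scene pan [ 552.2 -199.8] handle deg -536.1 cost/pt 0.09 end [ 402.5 -210.1] ztop [46.9 59. ]
yaw -175.55936842810976 [427.8 -11.8 239. ]
top 473 [698.6 700.1 706.1 713.8]
bar 150 [659.  664.8 686.4]
scene 224 [700.2 701.4 705.1 709. ]
bar 155 [661.4 668.8 686.6]
bearing 0.72 [500. 348.  12.]
bearing 0.64 [ 543. -212.   14.]
sleeve 0.97 [573.  -5.  52.]
socket 0.75 [570.  32.  17.]
jar 0.8 [722.  19.  54.]
block 0.57 [ 453. -349.   16.]
```

View pics/v7.png

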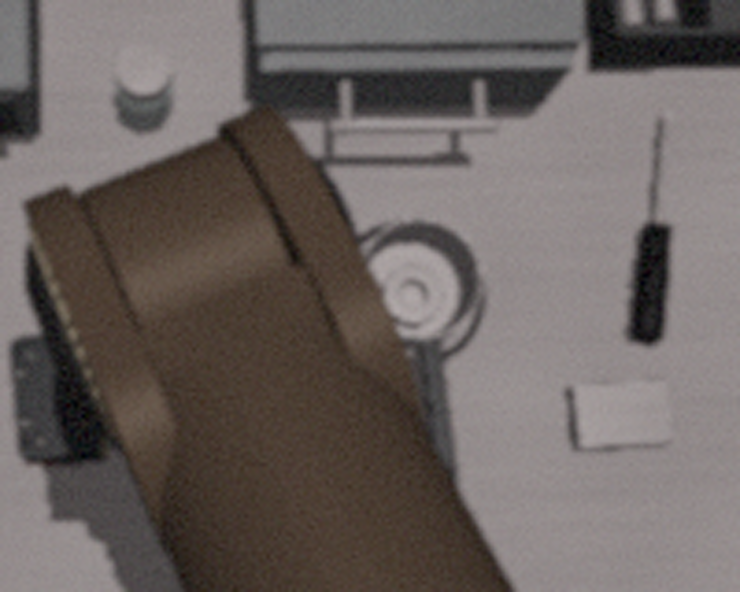

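```bash
python3 -c "
from plant import workorder
print(workorder.sign_off())"
```

```text
the job is handed in; nothing more can be done
None
```

The drawer is fully home, and the pan with its bearing is parked in its outline and released. The job was handed in at about 25 s on the robot's clock.

**What I did:** I pushed the drawer until it hit its stop, where the force rose to about 21 N and it moved no further. I then gripped the pan's handle at 16 mm and slid the pan around the sleeve into the outline. After that I let go and moved the arm clear.

**Last checks:**

| Item | Result | Limit |
|---|---|---|
| Pan centre to outline centre | 2–3 mm off | 12 mm |
| Handle direction (side camera) | 183.9°, tongue at 184.5° | 22 mm at the handle end |
| Drawer | Front panel unchanged (within 1 mm) since I backed off the stop | 4 mm |
| Bearing in the pan | Roughly 12–15 mm from the pan's centre | 30 mm |
| Sleeve, socket, jar, block | Within about 2 mm of where they started | 20 mm |

The oil can, wrench and screwdriver were not measured again; the route kept clear of them.

**What disagreed:**
- **Tool height:** the fingertips really stood about 36 mm higher than the reported tool position implies. The first drawer push therefore passed over the bar and pushed the panel's upper edge instead. The first grip also closed above the handle without touching the pan. I measured the offset in the camera depth data and corrected for it.
- **Final overhead view:** the arm partly covered the pan, so the overhead camera's fit was poor. I relied mainly on the side camera for the final pan position; the overhead centre agreed to within 2 mm.

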